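# Fill the row rack and wind the pusher up to it

### The job

Stand the two aluminium valve bodies from the bench on the rack's sloping shelf in one neat row with the one already there: turned like it, bases flat on the slope, front faces against the front lip, broad sides together, and set down gently so that none drops or topples. Then wind the handwheel, without pushing the pusher itself, until the pusher has closed the row up against the fixed stop with no gaps left, and let go. Leave the other things on the bench alone.

Things in the scene. Friction and masses are not known exactly. Their poses are not given: they have to be found in the camera images.
- valve_a: Plain aluminium valve body standing on the bench: a rectangular block 60 (its x) x 44 (its y) x 84 mm tall (its z), 0.3 to 0.65 kg, small dark ports on the two faces that look along its x, a brass plug on top. Origin at the centre of its underside. A half turn about z looks the same.
- valve_b: The second valve body on the bench, identical to valve_a.
- valve_c: An identical valve body already standing on the sloping shelf 2 to 12 mm from the fixed stop, turned as all should be: its x up the slope, its y along the row.
- rack: The fixed row rack that carries shelf, pusher and handwheel; base 130 x 385 mm, place and yaw vary. Origin under its middle. The lane from stop to pusher face is 194 to 232 mm at the start; three bodies side by side take 132 mm. A body neatly placed has its origin at x = 30, z = 0 in the shelf's frame and its x along the shelf's x.
- shelf: The rack's steel shelf, sloping 25 degrees, low edge towards the robot. Origin: inner corner of plate, front lip and fixed stop. x up the slope (plate 112 mm), y along the row from the stop to the pusher and handwheel, z square out of the plate (up and towards the robot). Lip at x = -8 to 0, 14 mm high; stop at y = -12 to 0, x = 0 to 90, 60 mm high (mm, this frame).
- pusher: The dark steel pusher block that slides along the row towards the stop, driven only by the handwheel (25 mm per radian); 60 mm (x) x 14 mm x 54 mm high, on a round bar. Its frame is the shelf's, shifted by the pusher's travel towards the stop.
- pusher_face (a point): Centre of the pusher's face that looks at the row, 30 mm above the plate and 30 mm up from the lip.
- handwheel (a joint): Angle of the handwheel, rad: grows clockwise seen from above and moves the pusher 25 mm per rad to the stop; 0 with the pusher face 232 mm from the stop, so about 4.0 with a closed row of three. Range 0 to 6.2, starts at 0 to 1.5. Stays where left; turns easily (about 1 N at the crank, up to 10 N while pushing the row).
- handwheel_axis (a point): Top of the handwheel's hub, on its vertical axis. The wheel is a flat dark disc 124 mm across, its upper face 8 mm below this point.
- crank_mid (a point): The middle of the gripping length of the crank, an upright round black plastic handle 22 mm thick that stands 50 mm above the wheel's upper face, 48 mm from the wheel's axis; spins freely on its own pin. This point is on its axis, 20 mm below its top.
- sleeve: Bystander: round steel sleeve with a white plastic cap, 60 mm across, 80 mm tall. Origin at the centre of its underside.
- arbor: Bystander: dark steel stepped arbor, 62 mm across at its flange, tapering, 78 mm tall. Origin at the centre of its underside.
- wrench: Bystander: open wrench 190 mm long lying flat, left of the rack. Origin at its middle.
- carton: Bystander: cardboard carton 70 x 110 x 90 mm on the left. Origin at the centre of its underside.
- tin: Bystander: tin can 72 mm across, 90 mm tall, beyond the valve bodies. Origin at the centre of its underside.
Mind the look-alikes: they are no part of the job. What is shaped like the valve_c but blue or turquoise is not meant.

How it is judged:
On the way, in this order (a step that is already met when the one before it is completed fails the run):
1. all three valve bodies stand released on the shelf in a row, the pusher still clear (x of valve_a in the frame of shelf between 0.024 and 0.039 m and z of valve_a in the frame of shelf between -0.003 and 0.004 m and angle between the z axis of each of valve_a, valve_b, valve_c and the z axis of shelf, either way round below 0.07 rad and angle between the x axis of each of valve_a, valve_b, valve_c and the x axis of shelf, either way round below 0.14 rad and y of each of valve_a, valve_b, valve_c in the frame of shelf above 0.015 m and x of valve_b in the frame of shelf between 0.024 and 0.039 m and z of valve_b in the frame of shelf between -0.003 and 0.004 m and x of valve_c in the frame of shelf between 0.024 and 0.039 m and z of valve_c in the frame of shelf between -0.003 and 0.004 m and contact force between the fingers and valve_a below 0.1 N and contact force between the fingers and valve_b below 0.1 N and contact force between the fingers and valve_c below 0.1 N and value of joint handwheel below 3.56 rad), for 0.2 s.
2. the handwheel is wound until the row is closed (x of valve_a in the frame of shelf between 0.024 and 0.039 m and z of valve_a in the frame of shelf between -0.003 and 0.004 m and angle between the z axis of each of valve_a, valve_b, valve_c and the z axis of shelf, either way round below 0.07 rad and angle between the x axis of each of valve_a, valve_b, valve_c and the x axis of shelf, either way round below 0.14 rad and y of each of valve_a, valve_b, valve_c in the frame of shelf above 0.015 m and x of valve_b in the frame of shelf between 0.024 and 0.039 m and z of valve_b in the frame of shelf between -0.003 and 0.004 m and x of valve_c in the frame of shelf between 0.024 and 0.039 m and z of valve_c in the frame of shelf between -0.003 and 0.004 m and value of joint handwheel above 3.86 rad), for 0.2 s.
At the end, for the whole second after the job is handed in: All three valve bodies stand released, at rest and flat on the shelf (within 0.07 rad), 24 to 39 mm up from the lip, square to it within 0.14 rad, between stop and pusher; the handwheel is still, at 3.86 rad or more (gaps of at most 3.5 mm in all) (all of step 2 and contact force between the fingers and valve_a below 0.1 N and contact force between the fingers and valve_b below 0.1 N and contact force between the fingers and valve_c below 0.1 N and velocity of joint handwheel between -0.05 and 0.05 rad/s and linear speed of each of valve_a, valve_b, valve_c below 0.01 m/s); the robot touches nothing.
It fails at once if a bystander is moved by more than 30 mm (distance of any of sleeve, arbor, wrench, carton, tin from where it was at the start of the episode above 0.03 m).
It fails at once if the fingers push the pusher itself (contact force between the fingers and pusher above 3 N).
It fails at once if a valve body is dropped or topples out of the fingers ((contact force between the fingers and valve_a below 0.05 N and (linear speed of valve_a above 0.5 m/s or angular speed of valve_a above 2.5 rad/s)) or (contact force between the fingers and valve_b below 0.05 N and (linear speed of valve_b above 0.5 m/s or angular speed of valve_b above 2.5 rad/s)) or (contact force between the fingers and valve_c below 0.05 N and (linear speed of valve_c above 0.5 m/s or angular speed of valve_c above 2.5 rad/s))).
It also fails if it takes over 69 s, if anything falls off the work surface, if the arm or the gripper's body presses on something with over 40 N, if the wrist force passes 120 N, or if a joint passes its speed limit or range.

### The arm

A 6-joint arm with a two-finger parallel gripper is mounted at the origin on the work surface. World frame = base frame: x ahead of the robot, y to its left, z up, the work surface at z = 0. Lengths are in m, angles in rad, forces in N, time in s.
With the tool pointing down it reaches from about 0.375 to 0.9 m from the base axis. Payload 3.1 kg.
Tool frame: the origin (TCP) lies between the finger pads; the fingertips stand 19 mm ahead of it and the grasp point (between the pads) is the TCP; z points along the fingers, y is the line along which they close (so a half turn about z gives the same grasp; the last joint's range is limited). The gripper opens to 87 mm and grips with 3 to 60 N. Pads are 19 mm wide; open, the fingers measure 117 mm over their backs; the gripper's body (75 mm by 190 mm) begins 51 mm behind the grasp point.
Start: joints at [-1.411, 0.527, 1.433, -0, 1.181, -0.178], TCP at [0.208, -0.589, 0.242] pointing down, gripper open.
Joint ranges: [-3.08, 3.08], [-0.75, 2.2], [0.22, 2.44], [-1.43, 4.57], [0, 2.65], [-2.85, 2.85]. Speed limits (rad/s): [2.79, 2.79, 3.14, 3.14, 3.14, 3.14].

### API

Orientations are given as a unit quaternion [w, x, y, z].
In Python, from bench import manip gives the robot as it stands.
- The arm moves only by the shell command python3 -m pendant 'ROWS'. ROWS is a JSON object of lists of equal length, an entry for each row: "grip": the gripper's target within -1 to 1 (fully open at 1, half-way at 0, shut at -1); "dp": the shift along the tool's x, y, z in mm, a list of three; "yaw": the turn about the tool's z in rad. In form: {"grip": [grip, ...], "dp": [[x, y, z], ...], "yaw": [yaw, ...]}. A call has 1 to 5 rows; each row is the pose to reach, as a shift and turn from the pose commanded when the call began, along the tool's axes at that moment; what a row does not reach only later rows make up. A row lasts 1/8 s, in which the tool goes at most 62.5 mm and 10.7 degrees, less where a joint would pass 70% of its speed; a pose out of reach is approached as far as the arm can. A call with a gripper value outside its range is refused whole. The fingers move at their own pace and stop on an object; the grip force is fixed at half the most. Time passes only in rows, so rows that repeat a pose let the fingers close. It gives the time, the measured TCP pose, the force, the opening and the grip force at its end, in the units of the state.
- manip.state(): the state, without advancing time (a new reading comes with each control period).
- manip.grab_frame(name): name is "side" or "top"; returns a dict with "img" (384x512x3 uint8, blue, green, red), "range_z" (384x512 float32, m along the optical axis (not along the pixel's ray), 0 where there is no reading), "fx", "fy", "cx", "cy" (pixels), "R" (3x3) and "t" (3): a world point X has camera coordinates R X + t. Camera axes: x right, y down, z forward; pixel columns grow to the right and rows downward; lengths in m; the calibration is good to about 2 mm. A picture is of the moment at which its call begins.
- manip.close_job(): hands the job in; it is judged then, once.
The state is a dict: "t": time; "joint_pos": joint angles; "joint_vel": joint speeds; "joint_torque": joint torques, N m; "tcp_pos": TCP position; "eef_rot": TCP orientation; "contact_force": force on the tool from outside, world axes, zero at the start; "moment": the same for the moment, N m; "grip_width": opening from 0.0 (shut) to 1.0 (fully open); "finger_force": force on a finger pad.
Only numpy, scipy, OpenCV 4.12 (cv2) and the standard library are available. Lean on these libraries where they do the work, as an engineer would, in place of code of your own. Each camera call takes 0.05 s, during which the arm holds its last target. There are 200 camera calls.

## Working session

There is one attempt and no reset: what is moved stays moved. The work goes in short steps, Python scripts to look and compute and a shell command to move; the robot and the scene stay as the last step left them, time stands still between calls to the robot, and variables do not carry over. Pictures are saved under pics/ and viewed, at most 10 in all, crops included, and the job is handed in when it is done.

```bash
ls; mkdir -p pics; python3 - <<'E'
from bench import manip
import cv2,numpy as np,pickle
s=manip.state();print(s)
for n in("side","top"):
    f=manip.grab_frame(n);pickle.dump(f,open(n+".pkl","wb"));cv2.imwrite(f"pics/{n}0.png",f["img"])
    print(n,f["fx"],f["cx"],f["cy"],f["R"].round(3).tolist(),np.round(-f["R"].T@f["t"],3))
E
```

```text
pics
{'t': 0.0, 'joint_pos': array([-1.41048418e+00,  5.28433555e-01,  1.43389950e+00,  1.50902312e-05,
        1.18135787e+00, -1.78465712e-01]), 'joint_vel': array([-0.00149711, -0.0004789 ,  0.00087375, -0.00064848, -0.00202518,
       -0.00018116]), 'joint_torque': array([ 4.94746528e-04, -4.40039492e+01, -1.76596284e+01,  6.34386158e-02,
        5.83374419e-02, -1.70218541e-04]), 'tcp_pos': array([ 0.20765084, -0.58877648,  0.2405925 ]), 'eef_rot': array([-1.04903100e-03,  9.85687907e-01,  1.68577129e-01,  1.64995240e-05]), 'contact_force': array([-0.01939939,  0.01367967, -0.12894322]), 'moment': array([ 0.01191552, -0.01933557, -0.02583496]), 'finger_force': 0.0, 'grip_width': 0.9998662006951865}
side 444.6946495458841 246.0522959670948 190.81587182346576 [[-0.971, 0.241, -0.015], [0.162, 0.607, -0.778], [-0.178, -0.758, -0.628]] [0.788 1.18  1.057]
top 407.7038198936889 254.48509028768302 187.79891507758435 [[0.003, -1.0, -0.02], [-0.999, -0.002, -0.042], [0.042, 0.02, -0.999]] [4.470e-01 1.000e-03 1.389e+00]
```

View pics/top0.png

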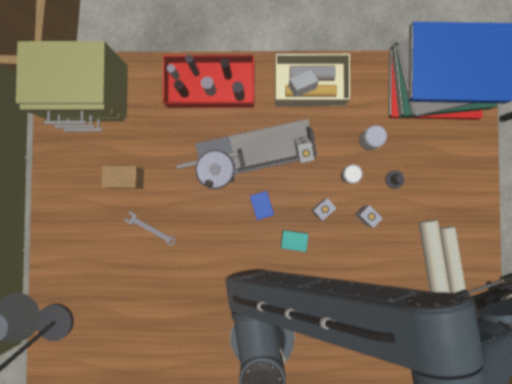

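View pics/side0.png

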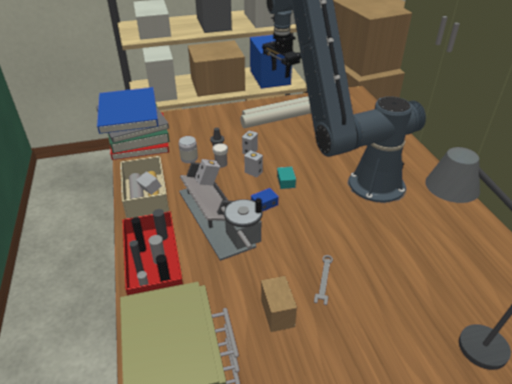

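Top view: grey blocks with a brass plug are at (325,209), (371,216) and (305,152). The third stands on the shelf against the stop, so it is valve_c. The blue block (262,205) and turquoise block (294,241) are look-alikes. The round things at (352,174), (396,179) and (375,136) are the sleeve, arbor and tin. The wheel is at (215,169) with its crank at (208,183). I'll measure these and confirm with a crop.

```bash
cat > h.py <<'E'
from bench import manip
import cv2,numpy as np,pickle
def grab(n): return manip.grab_frame(n)
def cloud(f):
    z=f["range_z"];v,u=np.indices(z.shape)
    P=np.stack([(u-f["cx"])/f["fx"]*z,(v-f["cy"])/f["fy"]*z,z],-1)
    W=(P-f["t"])@f["R"]; W[z==0]=np.nan
    return W
def proj(f,X):
    c=f["R"]@np.asarray(X,float)+f["t"];return f["fx"]*c[0]/c[2]+f["cx"],f["fy"]*c[1]/c[2]+f["cy"]
E
python3 - <<'E'
from h import *
f=pickle.load(open("top.pkl","rb"));W=cloud(f);g=pickle.load(open("side.pkl","rb"));S=cloud(g)
cv2.imwrite("pics/crop.png",np.hstack([cv2.resize(f["img"][115:235,190:390],(800,480),interpolation=cv2.INTER_CUBIC)]))
cv2.imwrite("pics/crops.png",cv2.resize(g["img"][110:260,170:310],(560,600),interpolation=cv2.INTER_CUBIC))
np.set_printoptions(precision=3,suppress=True,linewidth=250)
print("table",np.nanmedian(W[220:240,330:420,2]),np.nanmedian(S[200:230,300:320,2]))
for n,(u,v) in dict(a=(325,209),b=(371,216)).items():
    w=W[v-18:v+18,u-18:u+18].reshape(-1,3);m=w[(w[:,2]>.074)&(w[:,2]<.1)]
    r=cv2.minAreaRect((m[:,:2]*1000).astype(np.float32));print(n,len(m),m.mean(0),r)
print("z map top"); print((W[115:200:3,190:320:3,2]*1000).round())
print("row/col xy", W[150,305],W[169,215],W[183,208])
E
```

```text
table -0.0007893687482357099 0.0023046577010611543
a 263 [ 0.436 -0.196  0.083] ((436.4267578125, -196.5710906982422), (43.95820999145508, 60.20682907104492), 40.97554397583008)
b 271 [ 0.414 -0.342  0.083] ((413.3502502441406, -342.919677734375), (61.65522766113281, 42.96315002441406), 45.64799118041992)
z map top
[[-2. -4.  1. ... -2. -1.  1.]
 [ 3.  4. -1. ...  4.  1. -1.]
 [ 1. -0.  1. ... -0.  1.  2.]
 ...
 [ 1. -1.  2. ... -1.  0. -3.]
 [-3.  3. -1. ... -1. -1.  2.]
 [ 2. -3.  1. ... -1.  2.  2.]]
row/col xy [ 0.618 -0.13   0.125] [0.558 0.15  0.126] [0.513 0.165 0.169]
```

View pics/crop.png

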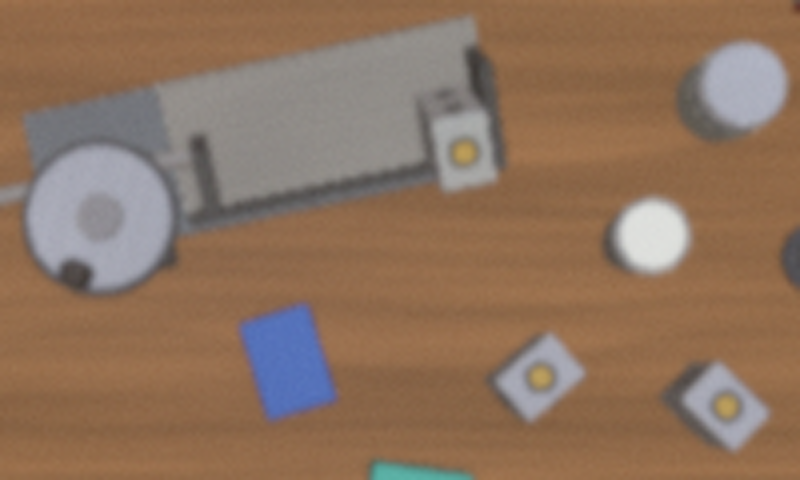

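View pics/crops.png

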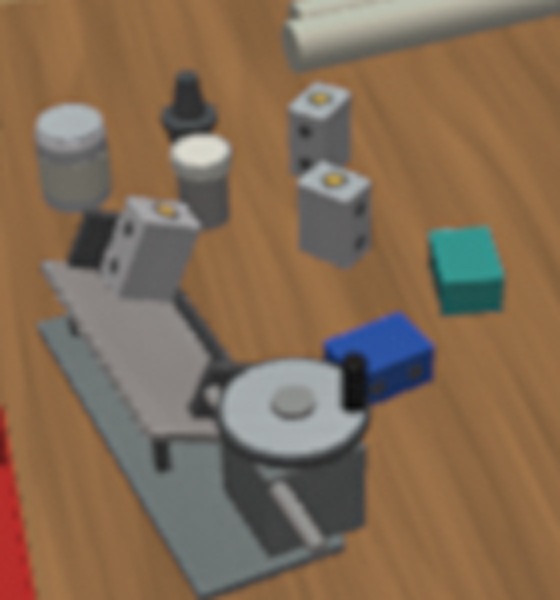

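```bash
cat > rack.py <<'E'
from h import *
np.set_printoptions(precision=4,suppress=True,linewidth=200)
f=pickle.load(open("top.pkl","rb"));W=cloud(f);g=pickle.load(open("side.pkl","rb"));S=cloud(g)
def fit(P):
    for _ in range(5):
        c=np.median(P,0) if _==0 else P.mean(0);n=np.linalg.svd(P-c,full_matrices=False)[2][2];n*=np.sign(n[2])
        d=(P-c)@n;P=P[abs(d)<max(.004,1.5*np.std(d)) ]
    return n,c,len(P)
msk=np.zeros(W.shape[:2],np.uint8)
cv2.fillPoly(msk,[np.array([[247,162],[240,142],[300,126],[296,140],[293,152]])],1)
P=W[msk>0];P=P[~np.isnan(P).any(1)];n,c,k=fit(P);print("top n",n,"slope",np.degrees(np.arccos(n[2])),"yaw up",np.degrees(np.arctan2(-n[1],-n[0])),c,k)
ms=np.zeros(S.shape[:2],np.uint8)
o=lambda x,y:[170+x/4,110+y/4]
cv2.fillPoly(ms,[np.array([o(70,280),o(125,300),o(185,305),o(215,355),o(200,400),o(150,420)],int)],1)
Q=S[ms>0];Q=Q[~np.isnan(Q).any(1)];n2,c2,k2=fit(Q);print("side n",n2,np.degrees(np.arccos(n2[2])),np.degrees(np.arctan2(-n2[1],-n2[0])),c2,k2, "offset to top plane",(c2-c)@n)
E
cat > t.py <<'E'
from rack import *
# yaw from plate upper edge: points at plane
D=(W-c)@n; ins=(abs(D)<.006).astype(np.uint8); 
lab=cv2.connectedComponentsWithStats(cv2.morphologyEx(ins,cv2.MORPH_OPEN,np.ones((3,3),np.uint8)))
l=lab[1][145,270]; pl=W[lab[1]==l]; 
for e in [0]:
    q=pl[:,:2]; r=cv2.minAreaRect((q*1000).astype(np.float32));print("plate rect",r,len(q))
# valve c top face: height>.1 in region
w=W[135:170,290:322].reshape(-1,3);w=w[w[:,2]>.09];
E
python3 t.py
```

```text
top n [-0.4194 -0.09    0.9033] slope 25.3995128756036 yaw up 12.110932771814264 [ 0.6441 -0.0225  0.0567] 1069
side n [-0.4151 -0.0889  0.9054] 25.121645206410097 12.082530925117851 [ 0.6462 -0.0223  0.0637] 636 offset to top plane 0.005355903955979409
plate rect ((648.4571533203125, -27.035720825195312), (106.46346282958984, 260.9697265625), 12.084124565124512) 2079
```

```bash
cat > t2.py <<'E'
from rack import *
a=np.radians(12.1);s=np.radians(25)
X=np.array([np.cos(s)*np.cos(a),np.cos(s)*np.sin(a),np.sin(s)]);Y=np.array([-np.sin(a),np.cos(a),0]);Z=np.cross(X,Y);R=np.stack([X,Y,Z],1)
for nm,M,zo in(("top",W,.0008),("side",S,-.0023)):
    M=M+[0,0,zo]
    L=(M-c)@R; L=L.reshape(-1,3)*1000; L=L[~np.isnan(L).any(1)]
    L=L[(abs(L[:,0])<90)&(abs(L[:,1])<230)&(L[:,2]>-15)]
    pz=np.median(L[(abs(L[:,0])<20)&(abs(L[:,1])<60)][:,2]);print(nm,"plate z",pz);L[:,2]-=pz
    pt=L[(abs(L[:,2])<5)&(abs(L[:,1])<60)];print(" plate x edges",np.percentile(pt[:,0],[0.5,99.5]))
    pt=L[(L[:,2]>4)&(L[:,2]<18)&(L[:,1]>-50)&(L[:,1]<60)&(L[:,0]<-30)];print(" lip",len(pt),np.percentile(pt[:,0],[5,50,95]),np.percentile(pt[:,2],[50,95]))
    pt=L[(L[:,2]>45)&(L[:,2]<66)&(L[:,1]<-80)&(L[:,0]>-20)];print(" stop top",len(pt),np.percentile(pt,[3,50,97],axis=0).tolist())
    pt=L[(L[:,2]>78)&(L[:,2]<92)&(L[:,1]<-60)];print(" vc top",len(pt),np.percentile(pt,[3,50,97],axis=0).tolist(),pt.mean(0), cv2.minAreaRect(pt[:,:2].astype(np.float32)))
    pt=L[(L[:,2]>15)&(L[:,2]<60)&(L[:,1]<130)&(L[:,1]>60)];print(" pusher",len(pt),np.percentile(pt,[3,25,50,97],axis=0).tolist())
    M=M.reshape(-1,3);q=M[(M[:,0]>.45)&(M[:,0]<.66)&(M[:,1]>.06)&(M[:,1]<.24)]
    wl=q[(q[:,2]>.105)&(q[:,2]<.135)];print(" wheel z",np.median(wl[:,2]),cv2.minEnclosingCircle((wl[:,:2]*1000).astype(np.float32)),wl.mean(0))
    cr=q[(q[:,2]>.15)&(q[:,2]<.2)];print(" crank",len(cr),np.median(cr,0),cr.mean(0),cr.max(0))
print(c,[proj(f,c),proj(g,c)])
E
python3 t2.py
```

```text
top n [-0.4194 -0.09    0.9033] slope 25.3995128756036 yaw up 12.110932771814264 [ 0.6441 -0.0225  0.0567] 1069
side n [-0.4151 -0.0889  0.9054] 25.121645206410097 12.082530925117851 [ 0.6462 -0.0223  0.0637] 636 offset to top plane 0.005355903955979409
top plate z 0.5210035313805333
 plate x edges [-52.4428  60.7151]
 lip 116 [-58.8212 -53.0385 -39.1256] [12.7089 16.8598]
 stop top 101 [[-16.666126639284553, -135.94945255981878, 46.609155392243565], [9.350686657145609, -127.1703270062779, 59.169097884456086], [36.34072200529758, -82.33278770616052, 64.69821003881076]]
 vc top 258 [[-48.160029300631884, -120.56597889888619, 79.41348891966467], [-19.133365740651264, -99.97868158416347, 84.10921998854263], [8.143734361808761, -79.44437460318996, 88.8159598725869]] [-19.5103 -99.9278  83.9622] ((-20.067697525024414, -99.99700927734375), (44.610145568847656, 58.894588470458984), 89.23685455322266)
 pusher 149 [[-56.77509811981285, 73.43193609043921, 15.947182828697844], [-33.839892225707494, 96.98524135146643, 32.188937760510626], [-7.530982268581271, 102.43975470705833, 51.1269593334708
[... 811 characters left out ...]
010528564453, -99.29761505126953), (62.96786117553711, 49.06124496459961), 0.25043511390686035)
 pusher 91 [[-25.362187293091942, 93.27670003224986, 16.964196338550884], [-5.241081728249264, 99.09998343869927, 32.28910376370733], [3.601386072589723, 104.04285048655689, 41.337971142005316], [10.318575147542088, 122.08595042001005, 55.18242005890035]]
 wheel z 0.12065136275482546 ((566.498779296875, 136.43923950195312), 79.90287780761719) [0.5604 0.1562 0.1206]
 crank 55 [0.5125 0.1684 0.1654] [0.5115 0.1678 0.1644] [0.5208 0.1751 0.1746]
[ 0.6441 -0.0225  0.0567] [(np.float64(269.9562472491804), np.float64(144.93810347359502)), (np.float64(207.53363017106386), np.float64(198.00125150938294))]
```

The crops confirm it: the two grey blocks with ports and a brass plug at crop (540,378) and (727,406) are the bench valves, and the blue and turquoise blocks are not. The crank stands on the robot's side of the wheel. The rack is yawed 12.1° and the lane is about 222 mm.

```bash
cat > go.py <<'E'
import sys
from h import *
from scipy.spatial.transform import Rotation as Ro
def info(st):
    q=st["eef_rot"];R=Ro.from_quat([q[1],q[2],q[3],q[0]]).as_matrix();return R,np.degrees(np.arctan2(R[1,1],R[0,1]))
def show():
    s=manip.state();R,y=info(s);print("t%.2f"%s["t"],"tcp",s["tcp_pos"].round(4),"ydir %.1f"%y,"F",s["contact_force"].round(1),"M",s["moment"].round(2),"w %.3f ff %.1f"%(s["grip_width"]*87,s["finger_force"]),"j1,j6",s["joint_pos"][[0,5]].round(2));return s,R,y
def to(p,yd,lab=""):
    s=manip.state();R,y=info(s);d=R.T@(np.array(p)-s["tcp_pos"])*1000
    print(lab,"dp",d.round(1),"yaw %.3f"%-np.radians((yd-y+180)%360-180))
# shelf frame
a=np.radians(12.1);b=np.radians(25)
X=np.array([np.cos(b)*np.cos(a),np.cos(b)*np.sin(a),np.sin(b)]);Y=np.array([-np.sin(a),np.cos(a),0]);Z=np.cross(X,Y);SR=np.stack([X,Y,Z],1)
O=np.array([.6441,-.0225,.0567])+SR@[-.052,-.125,.0018]+[0,0,.0008]
sh=lambda x,y,z:O+SR@(np.array([x,y,z])/1000)
E
python3 -c "
from go import *
show();print('O',O,'grasp v1',sh(30,95,50),'v2',sh(30,163,50))
to([.4365,-.1965,.242],-139,'above a');to([.4365,-.1965,.05],-139,'at a')"
```

```text
t0.10 tcp [ 0.2076 -0.5888  0.2406] ydir -70.6 F [0.3 0.2 0.6] M [ 0.02 -0.02 -0.03] w 87.342 ff 0.0 j1,j6 [-1.41 -0.18]
O [ 0.62347753 -0.15476127  0.0371552 ] grasp v1 [ 0.6094875  -0.06060192  0.09514914] v2 [0.59523343 0.00588734 0.09514914]
above a dp [ 346.2 -293.9   -0.6] yaw 1.194
at a dp [ 346.2 -293.5  191.4] yaw 1.194
```

```bash
python3 -m pendant '{"grip":[1,1,1,1,1],"dp":[[60,-40,0],[120,-90,0],[170,-140,0],[220,-190,0],[260,-220,0]],"yaw":[0.15,0.33,0.5,0.68,0.86]}' && python3 -c "
from go import *
show();to([.4365,-.1965,.242],-139,'above a')"
```

```text
t: 0.72
tcp_pos: [0.3632, -0.3229, 0.2413]
eef_rot: [-0.0, 0.967, -0.254, -0.0]
contact_force: [0.2, -0.8, 0.6]
grip_width: 1.0
finger_force: 0.0
t0.72 tcp [ 0.3632 -0.3229  0.2413] ydir -119.4 F [ 0.2 -0.8  0.6] M [ 0.04  0.   -0.1 ] w 86.991 ff 0.0 j1,j6 [-0.96  1.13]
above a dp [   1.7 -146.1   -0.6] yaw 0.342
```

```bash
python3 -m pendant '{"grip":[1,1,1,1,1],"dp":[[0.5,-50,0],[1,-100,0],[1.5,-145,0],[1.5,-145.5,40],[1.5,-145.5,60]],"yaw":[0.17,0.34,0.34,0.34,0.34]}' >/dev/null && python3 -c "
from go import *
show();to([.4365,-.1965,.05],-139,'at a')
f=grab('top');W=cloud(f);w=W[190:230,300:350].reshape(-1,3);m=w[(w[:,2]>.074)&(w[:,2]<.098)];print(len(m),cv2.minAreaRect((m[:,:2]*1000).astype(np.float32)))"
```

```text
t1.35 tcp [ 0.4344 -0.1972  0.1801] ydir -138.4 F [-0.8  0.  -0.6] M [0.06 0.03 0.01] w 86.918 ff 0.0 j1,j6 [-0.66  1.76]
at a dp [  1.1  -2.1 130.1] yaw 0.010
14 ((432.5323791503906, -168.39151000976562), (11.431589126586914, 9.387752532958984), 48.12206268310547)
```

Occluded as expected; descending and closing.

```bash
python3 -m pendant '{"grip":[1,1,1,1,1],"dp":[[1,-1.5,45],[1,-1.5,90],[1,-1.5,115],[1,-1.5,130],[1,-1.5,130]],"yaw":[0.01,0.01,0.01,0.01,0.01]}' >/dev/null && python3 -c "
from go import *
show()" && python3 -m pendant '{"grip":[-1,-1,-1,-1,-1],"dp":[[0,0,0],[0,0,0],[0,0,0],[0,0,0],[0,0,0]],"yaw":[0,0,0,0,0]}' >/dev/null && python3 -c "
from go import *
show()"
```

```text
t2.02 tcp [ 0.4365 -0.1985  0.0511] ydir -139.1 F [ 0.3  0.3 -0.1] M [0.08 0.06 0.01] w 86.693 ff 0.0 j1,j6 [-0.66  1.77]
t2.65 tcp [ 0.4365 -0.1988  0.0518] ydir -139.1 F [-4.1 -2.7  2.8] M [-0.47  0.6   0.03] w 45.187 ff 2.2 j1,j6 [-0.66  1.77]
```

```bash
python3 -m pendant '{"grip":[-1,-1,-1,-1,-1],"dp":[[0,0,0],[0,0,0],[0,0,-50],[0,0,-110],[0,0,-170]],"yaw":[0,0,0,0,0]}' >/dev/null && python3 -c "
from go import *
show();p=sh(54,95,63);print(p);to([p[0],p[1],.23],-77.9,'above');to(p,-77.9,'pre')"
```

```text
t3.27 tcp [ 0.4362 -0.1975  0.222 ] ydir -139.2 F [ 0.4 -0.8 -4.9] M [ 0.03 -0.11  0.02] w 43.943 ff 30.0 j1,j6 [-0.66  1.77]
[ 0.62538366 -0.05719408  0.11707398]
above dp [  17.6 -234.9   -8. ] yaw -1.069
pre dp [  18.  -234.8  105. ] yaw -1.069
```

```bash
python3 -m pendant '{"grip":[-1,-1,-1,-1,-1],"dp":[[3,-45,-10],[7,-90,-15],[11,-140,-15],[14,-185,-15],[17,-220,-15]],"yaw":[-0.17,-0.35,-0.53,-0.71,-0.89]}' >/dev/null && python3 -c "
from go import *
show();p=sh(54,95,63);to([p[0],p[1],.16],-77.9,'above')"
```

```text
t3.90 tcp [ 0.6146 -0.065   0.2346] ydir -87.7 F [-0.5 -0.8 -5.1] M [-0.05 -0.02 -0.02] w 43.937 ff 30.0 j1,j6 [-0.29  1.24]
above dp [11.3 -7.2 74.6] yaw -0.172
```

```bash
python3 -c "
from go import *
g=grab('side');cv2.imwrite('pics/hold.png',cv2.resize(g['img'][90:240,150:310],(640,600),interpolation=cv2.INTER_CUBIC))"
python3 -m pendant '{"grip":[-1,-1,-1,-1,-1],"dp":[[6,-4,0],[11.5,-7,20],[11.5,-7,55],[11.5,-7,75],[11.5,-7,75]],"yaw":[-0.1,-0.17,-0.17,-0.17,-0.17]}' >/dev/null && python3 -c "
from go import *
show();p=sh(54,95,63);to(p,-77.9,'pre');to(sh(54,95,60),-77.9,'+3')
g=grab('side');cv2.imwrite('pics/hold1.png',cv2.resize(g['img'][90:240,150:310],(640,600),interpolation=cv2.INTER_CUBIC))"
```

```text
t4.58 tcp [ 0.6228 -0.059   0.158 ] ydir -78.4 F [-0.3  0.7 -4.8] M [ 0.01 -0.02 -0.04] w 43.678 ff 30.0 j1,j6 [-0.27  1.1 ]
pre dp [ 3.2 -1.  40.9] yaw -0.009
+3 dp [ 4.5 -1.  43.6] yaw -0.009
```

View pics/hold1.png

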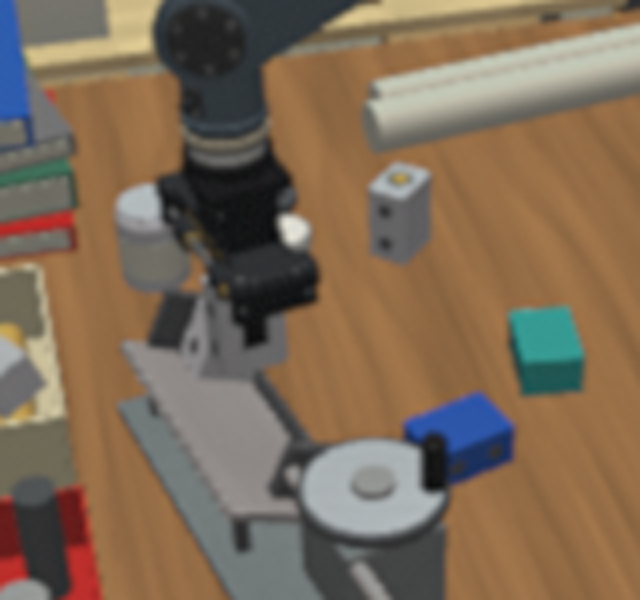

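The picture shows the held body upright over the shelf beside valve_c at about (245,330), still clear of the plate. Now lowering to just above contact.

```bash
python3 -m pendant '{"grip":[-1,-1,-1,-1],"dp":[[3,-1,25],[3,-1,40],[3,-1,41],[3,-1,41]],"yaw":[-0.01,-0.01,-0.01,-0.01]}' >/dev/null; python3 -c "
from go import *
show()"; for i in 1 2; do :; done; python3 -m pendant '{"grip":[-1,-1,-1],"dp":[[0,0,1],[0,0,2],[0,0,2]],"yaw":[0,0,0]}' |grep force;  python3 -m pendant '{"grip":[-1,-1,-1],"dp":[[0,0,1],[0,0,2],[0,0,2]],"yaw":[0,0,0]}' |grep force; python3 -m pendant '{"grip":[-1,-1],"dp":[[0,0,1],[0,0,1]],"yaw":[0,0]}' |grep force;python3 -c "
from go import *
s,R,y=show();print(SR.T@(s['tcp_pos']-O)*1000)"
```

```text
t5.12 tcp [ 0.6287 -0.0586  0.1212] ydir -77.8 F [ 0.1  0.3 -4.7] M [ 0.   -0.01 -0.02] w 44.117 ff 30.0 j1,j6 [-0.27  1.09]
contact_force: [-0.4, 0.1, -5.8]
finger_force: 30.0
contact_force: [-0.5, 0.2, -4.3]
finger_force: 30.0
contact_force: [-0.3, -0.9, -5.2]
finger_force: 30.0
t6.12 tcp [ 0.6282 -0.0585  0.1154] ydir -77.8 F [-0.3 -0.9 -5.2] M [ 0.04  0.08 -0.  ] w 43.905 ff 30.0 j1,j6 [-0.27  1.09]
[55.5408646  93.17452441 60.48227747]
```

```bash
for i in 1; do python3 -m pendant '{"grip":[-1,-1],"dp":[[0,0,1],[0,0,1]],"yaw":[0,0]}' |grep contact;python3 -m pendant '{"grip":[-1,-1],"dp":[[0,0,1],[0,0,1]],"yaw":[0,0]}' |grep contact;python3 -m pendant '{"grip":[-1,-1],"dp":[[0,0,1],[0,0,1]],"yaw":[0,0]}' |grep contact;done;python3 -c "
from go import *
s,R,y=show();print(SR.T@(s['tcp_pos']-O)*1000)"
```

```text
contact_force: [0.3, -1.2, -5.0]
contact_force: [-0.8, -0.0, -4.3]
contact_force: [-0.1, -0.1, -5.5]
t6.88 tcp [ 0.6283 -0.0585  0.1127] ydir -77.8 F [-0.1 -0.1 -5.5] M [ 0.09  0.02 -0.04] w 43.901 ff 30.0 j1,j6 [-0.27  1.09]
[54.5101236  93.13260149 57.93887828]
```

```bash
python3 -m pendant '{"grip":[-1,-1],"dp":[[0,0,1],[0,0,1]],"yaw":[0,0]}' |grep contact;python3 -m pendant '{"grip":[-1,-1],"dp":[[0,0,1],[0,0,1]],"yaw":[0,0]}' |grep contact;python3 -m pendant '{"grip":[-1,-1],"dp":[[0,0,1],[0,0,1]],"yaw":[0,0]}' |grep contact;python3 -m pendant '{"grip":[-1,-1],"dp":[[0,0,1],[0,0,1]],"yaw":[0,0]}' |grep contact;python3 -c "
from go import *
s,R,y=show();print(SR.T@(s['tcp_pos']-O)*1000)"
```

```text
contact_force: [-1.9, -0.1, 2.4]
contact_force: [-3.6, 0.1, 7.9]
contact_force: [-5.4, 1.1, 12.3]
contact_force: [-6.6, 1.4, 17.3]
t7.88 tcp [ 0.6284 -0.0585  0.1122] ydir -77.8 F [-6.6  1.4 17.3] M [0.36 0.88 0.02] w 43.574 ff 30.0 j1,j6 [-0.27  1.09]
[54.37181415 93.07403217 57.43882625]
```

```bash
python3 -m pendant '{"grip":[-1,-1,-1,-1],"dp":[[-2,0,1.3],[-4.4,0,2.8],[-6.5,0,4.4],[-8.5,0,6]],"yaw":[0,0,0,0]}' |grep contact;python3 -c "
from go import *
s,R,y=show();print(SR.T@(s['tcp_pos']-O)*1000)
g=grab('side');cv2.imwrite('pics/tilt1.png',cv2.resize(g['img'][140:200,170:240],(700,600),interpolation=cv2.INTER_CUBIC))"
```

```text
contact_force: [-4.5, 2.1, 18.3]
t8.38 tcp [ 0.6225 -0.0598  0.1072] ydir -77.8 F [-4.5  2.1 18.3] M [0.88 0.18 0.11] w 43.888 ff 30.0 j1,j6 [-0.28  1.08]
[46.72870205 93.01983873 55.45869649]
```

View pics/tilt1.png

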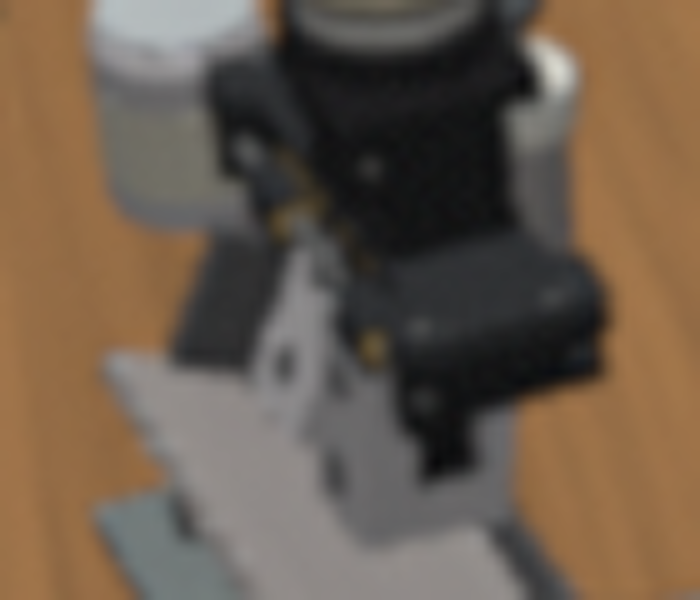

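The body's rear edge is on the plate near (370,540). The grasp point has dropped 2 mm toward the plate while dragging, so it is pivoting in the fingers. Continuing.

```bash
python3 -m pendant '{"grip":[-1,-1,-1,-1,-1],"dp":[[-2,0,1.8],[-4,0,3.5],[-5.8,0,5.5],[-7.4,0,7.4],[-7.4,0,7.4]],"yaw":[0,0,0,0,0]}' |grep contact;python3 -c "
from go import *
s,R,y=show();print(SR.T@(s['tcp_pos']-O)*1000)"
python3 -m pendant '{"grip":[-1,-1,-1],"dp":[[-1.6,0,2],[-3.2,0,4],[-3.2,0,4]],"yaw":[0,0,0]}' |grep contact;python3 -c "
from go import *
s,R,y=show();print(SR.T@(s['tcp_pos']-O)*1000)"
```

```text
contact_force: [-4.9, 1.3, 14.5]
t9.05 tcp [ 0.6139 -0.0617  0.0982] ydir -77.8 F [-4.9  1.3 14.5] M [0.53 0.2  0.11] w 43.642 ff 30.0 j1,j6 [-0.28  1.08]
[35.01756423 93.00928622 51.01246757]
contact_force: [-3.2, 2.7, 12.2]
t9.43 tcp [ 0.6106 -0.0624  0.0938] ydir -77.8 F [-3.2  2.7 12.2] M [0.52 0.2  0.05] w 43.598 ff 30.0 j1,j6 [-0.28  1.07]
[30.0204912  93.02077502 48.46090993]
```

```bash
for k in 1; do python3 -m pendant '{"grip":[-1,-1,-1],"dp":[[-1.8,0,0.9],[-3.6,0,1.7],[-3.6,0,1.7]],"yaw":[0,0,0]}' |grep contact;python3 -c "
from go import *
s,R,y=show();print(SR.T@(s['tcp_pos']-O)*1000)
g=grab('side');cv2.imwrite('pics/tilt2.png',cv2.resize(g['img'][140:200,170:240],(700,600),interpolation=cv2.INTER_CUBIC))
print('row',[proj(g,sh(x,93,z)) for x,z in((0,0),(60,0),(0,84),(60,84))])"; done
```

```text
contact_force: [-1.2, 3.3, 9.4]
t9.80 tcp [ 0.6089 -0.0631  0.092 ] ydir -77.8 F [-1.2  3.3  9.4] M [ 0.71 -0.42  0.15] w 44.080 ff 30.0 j1,j6 [-0.29  1.07]
[27.73963415 92.7196253  47.62503729]
row [(np.float64(216.79742774107424), np.float64(193.27591228258498)), (np.float64(202.32148225255975), np.float64(192.14728918115784)), (np.float64(224.80268405818057), np.float64(173.7938325251225)), (np.float64(210.16611358322194), np.float64(172.2097111412824))]
```

View pics/tilt2.png

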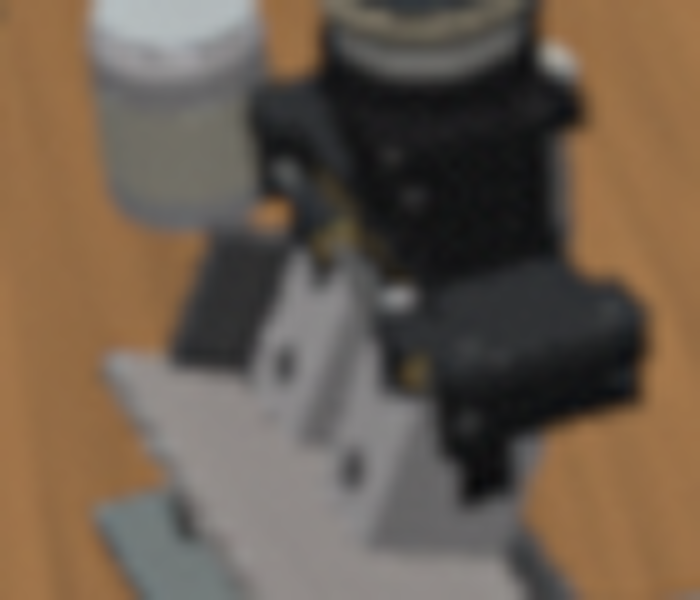

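The body now leans like valve_c and sits on the plate (rear bottom edge near (370,545)), with the lip reached. A last press, relax, then open a little.

```bash
python3 -m pendant '{"grip":[-1,-1,-1,-1],"dp":[[-1,0,2.5],[-1,0,2.5],[0,0,0],[0,0,-1.5]],"yaw":[0,0,0,0]}' |grep contact;python3 -c "
from go import *
s,R,y=show();print(SR.T@(s['tcp_pos']-O)*1000)"
python3 -m pendant '{"grip":[0,0.15,0.15,0.15],"dp":[[0,0,0],[0,0,0],[0,0,0],[0,0,0]],"yaw":[0,0,0,0]}';python3 -c "
from go import *
s,R,y=show();print(SR.T@(s['tcp_pos']-O)*1000)
"
```

```text
contact_force: [1.2, 0.2, -4.8]
t10.35 tcp [ 0.6065 -0.0633  0.0905] ydir -77.8 F [ 1.2  0.2 -4.8] M [ 0.04 -0.29  0.05] w 43.986 ff 30.0 j1,j6 [-0.29  1.07]
[24.86547254 92.96361588 47.27681694]
t: 10.85
tcp_pos: [0.606, -0.0634, 0.0912]
eef_rot: [0.0, 0.994, 0.106, 0.0]
contact_force: [0.3, 0.0, 0.2]
grip_width: 0.576
finger_force: 0.0
t10.85 tcp [ 0.606  -0.0634  0.0912] ydir -77.8 F [0.3 0.  0.2] M [-0.04  0.03  0.02] w 50.107 ff 0.0 j1,j6 [-0.29  1.07]
[24.73137567 93.02772046 48.0481463 ]
```

```bash
python3 -m pendant '{"grip":[0.15,0.15,0.3,1,1],"dp":[[0,0,-20],[0,0,-60],[0,0,-110],[-30,20,-130],[-80,60,-130]],"yaw":[0,0,0,-0.15,-0.33]}' >/dev/null;python3 -c "
from go import *
show();to([.4135,-.343,.2],-44.4,'b')"
```

```text
t11.47 tcp [ 0.5446 -0.1361  0.2236] ydir -58.8 F [ 0.1 -1.2 -0.5] M [-0.03 -0.08  0.02] w 69.206 ff 0.0 j1,j6 [-0.44  0.58]
b dp [-219.4  109.    23.4] yaw -0.252
```

```bash
python3 -m pendant '{"grip":[1,1,1,1,1],"dp":[[-50,25,0],[-105,50,0],[-160,80,0],[-205,100,10],[-219,109,23]],"yaw":[-0.1,-0.25,-0.25,-0.25,-0.25]}' >/dev/null;python3 -c "
from go import *
show();to([.4135,-.343,.05],-44.4,'b')
f=grab('top');W=cloud(f);w=W[130:175,280:330].reshape(-1,3)
L=(w-O)@SR*1000;m=L[(L[:,2]>72)&(L[:,2]<92)&(L[:,1]<130)]
for lo,hi in((0,60),(60,130)):
  k=m[(m[:,1]>lo)&(m[:,1]<hi)];print(len(k),k.mean(0),np.percentile(k,[3,97],axis=0).tolist(),cv2.minAreaRect(k[:,:2].astype(np.float32)),np.polyfit(k[:,0],k[:,2],1))
g=grab('side');cv2.imwrite('pics/v1.png',np.hstack([cv2.resize(g['img'][140:200,180:240],(400,400),interpolation=cv2.INTER_CUBIC),cv2.resize(f['img'][130:180,270:320],(400,400),interpolation=cv2.INTER_CUBIC)]))"
```

```text
t12.10 tcp [ 0.409  -0.3437  0.1981] ydir -45.2 F [ 0.6  0.3 -0.6] M [ 0.02 -0.09  0.02] w 86.686 ff 0.0 j1,j6 [-0.91 -0.12]
b dp [  3.8   2.5 148.1] yaw -0.014
265 [31.98198929 25.16369278 81.27744338] [[3.1287007530082978, 4.183755363741257, 76.08706822616594], [59.35996820238498, 45.49011331442809, 85.70365192015045]] ((30.175315856933594, 24.49383544921875), (61.718326568603516, 43.93041229248047), 0.1755562573671341) [-2.86603005e-02  8.21940568e+01]
206 [30.05134609 90.18842109 81.50616397] [[3.2923988254402645, 73.77562371944336, 75.34162785053746], [58.39605587857023, 107.45935259291235, 86.11912211984807]] ((29.443466186523438, 89.53591918945312), (35.95132064819336, 62.39810562133789), 82.78903198242188) [-2.57939984e-02  8.22813083e+01]
```

View pics/v1.png

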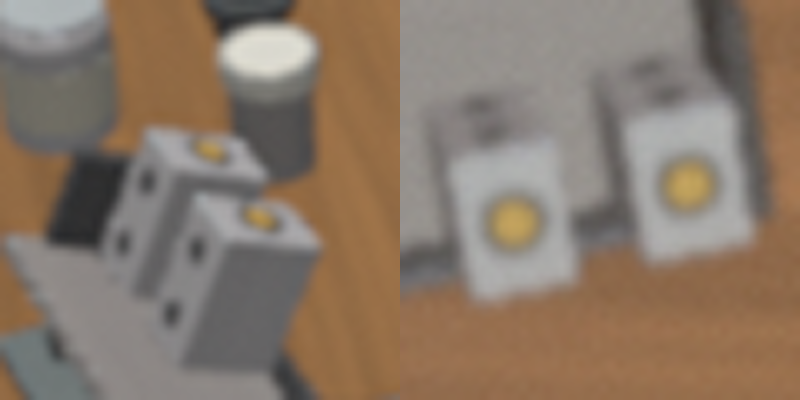

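Both bodies stand parallel, with plugs at (210,150) and (262,218) in the left half, at the same height and the same distance from the lip. Placement one is good. Now valve_b.

```bash
python3 -m pendant '{"grip":[1,1,1,1,1],"dp":[[4,2.5,45],[4,2.5,95],[4,2.5,130],[4,2.5,148],[4,2.5,148]],"yaw":[-0.01,-0.01,-0.01,-0.01,-0.01]}' >/dev/null;python3 -c "
from go import *
show()"; python3 -m pendant '{"grip":[-1,-1,-1,-1,-1],"dp":[[0,0,0],[0,0,0],[0,0,0],[0,0,0],[0,0,0]],"yaw":[0,0,0,0,0]}' |grep force;python3 -m pendant '{"grip":[-1,-1,-1,-1,-1],"dp":[[0,0,0],[0,0,-40],[0,0,-90],[0,0,-150],[0,0,-200]],"yaw":[0,0,0,0,0]}' |grep force;python3 -c "
from go import *
show();p=sh(54,162,63);to([p[0],p[1],.25],-77.9,'v2')"
```

```text
t12.82 tcp [ 0.4153 -0.3378  0.0488] ydir -44.3 F [-0.4 -0.4 -0.4] M [ 0.02 -0.06 -0.02] w 86.536 ff 0.0 j1,j6 [-0.89 -0.12]
contact_force: [2.4, -2.3, -0.3]
finger_force: 1.6
contact_force: [0.3, -0.5, -5.8]
finger_force: 30.0
t14.07 tcp [ 0.4142 -0.3392  0.2507] ydir -44.4 F [ 0.3 -0.5 -5.8] M [-0.04 -0.15  0.01] w 43.556 ff 30.0 j1,j6 [-0.9  -0.12]
v2 dp [ 386.2 -102.6    1.1] yaw 0.584
```

```bash
python3 -m pendant '{"grip":[-1,-1,-1,-1,-1],"dp":[[55,-15,0],[110,-30,0],[168,-45,0],[225,-60,0],[282,-75,0]],"yaw":[0.12,0.24,0.36,0.48,0.58]}' >/dev/null;python3 -c "
from go import *
show();p=sh(58,162,63);to([p[0],p[1],.25],-77.9,'v2')"
```

```text
t14.70 tcp [ 0.5581 -0.0841  0.2483] ydir -77.9 F [ 1.4 -1.3 -5.2] M [-0.01 -0.07  0.  ] w 43.768 ff 30.0 j1,j6 [-0.35  1.01]
v2 dp [ 75.1 -79.2  -1.8] yaw 0.000
```

```bash
python3 -m pendant '{"grip":[-1,-1,-1,-1,-1],"dp":[[35,-40,0],[75,-79,0],[75,-79,45],[75,-79,85],[75,-79,95]],"yaw":[0,0,0,0,0]}' >/dev/null;python3 -c "
from go import *
show();to(sh(58,162,60),-77.9,'v2')"
```

```text
t15.32 tcp [0.6112 0.0078 0.1504] ydir -77.7 F [ 0.1  0.5 -5.9] M [ 0.09 -0.02 -0.02] w 44.119 ff 30.0 j1,j6 [-0.17  1.19]
v2 dp [ 5.5 -0.3 34.3] yaw 0.004
```

```bash
python3 -m pendant '{"grip":[-1,-1,-1,-1],"dp":[[3,0,18],[3,0,28],[3,0,28],[3,0,28]],"yaw":[0,0,0,0]}' >/dev/null;python3 -c "
from go import *
s,R,y=show();print(SR.T@(s['tcp_pos']-O)*1000);to(sh(58,162,55),-77.9,'v2')"
```

```text
t15.82 tcp [0.6189 0.0073 0.1279] ydir -77.7 F [ 0.7 -0.4 -4.8] M [-0.01 -0.01 -0.02] w 44.081 ff 30.0 j1,j6 [-0.17  1.19]
[ 65.07366824 159.44243937  69.78869439]
v2 dp [-0.2 -2.6 16.4] yaw 0.004
```

```bash
python3 -m pendant '{"grip":[-1,-1,-1,-1],"dp":[[0,-2.5,10],[0,-2.5,13],[0,-2.5,13],[0,-2.5,13]],"yaw":[0,0,0,0]}'|grep contact;python3 -c "
from go import *
s,R,y=show();print(SR.T@(s['tcp_pos']-O)*1000)"; for i in 1; do 
python3 -m pendant '{"grip":[-1,-1],"dp":[[0,0,1],[0,0,2]],"yaw":[0,0]}' |grep contact
python3 -m pendant '{"grip":[-1,-1],"dp":[[0,0,1],[0,0,2]],"yaw":[0,0]}' |grep contact
python3 -m pendant '{"grip":[-1,-1],"dp":[[0,0,1],[0,0,1]],"yaw":[0,0]}' |grep contact
done;python3 -c "
from go import *
s,R,y=show();print(SR.T@(s['tcp_pos']-O)*1000)"
```

```text
contact_force: [0.1, -0.9, -4.8]
t16.32 tcp [0.6178 0.01   0.114 ] ydir -77.7 F [ 0.1 -0.9 -4.8] M [ 0.01 -0.04  0.01] w 44.109 ff 30.0 j1,j6 [-0.16  1.19]
[ 58.7619068  162.27430334  57.41904488]
contact_force: [-0.4, 1.0, -5.1]
contact_force: [-1.9, 0.0, 1.7]
contact_force: [-3.8, 0.2, 5.0]
t17.07 tcp [0.6177 0.01   0.1104] ydir -77.7 F [-3.8  0.2  5. ] M [ 0.06  0.36 -0.  ] w 43.795 ff 30.0 j1,j6 [-0.16  1.19]
[ 57.18750476 162.26896421  54.18539891]
```

```bash
python3 -m pendant '{"grip":[-1,-1,-1,-1,-1],"dp":[[0,0,2.5],[-2,0,3.8],[-4.2,0,5],[-6.2,0,6.4],[-8.1,0,7.8]],"yaw":[0,0,0,0,0]}' |grep contact;python3 -c "
from go import *
s,R,y=show();print(SR.T@(s['tcp_pos']-O)*1000)"; python3 -m pendant '{"grip":[-1,-1,-1,-1,-1],"dp":[[-2,0,1.6],[-3.8,0,3.2],[-5.5,0,4.8],[-7,0,6.5],[-7,0,6.5]],"yaw":[0,0,0,0,0]}' |grep contact;python3 -c "
from go import *
s,R,y=show();print(SR.T@(s['tcp_pos']-O)*1000)"
```

```text
contact_force: [-3.7, 2.9, 21.0]
t17.70 tcp [0.6134 0.0089 0.1068] ydir -77.7 F [-3.7  2.9 21. ] M [0.9  0.17 0.11] w 43.873 ff 30.0 j1,j6 [-0.17  1.19]
[ 51.58617458 162.1868745   52.7561193 ]
contact_force: [-6.6, 2.3, 15.6]
t18.32 tcp [0.6048 0.007  0.0984] ydir -77.7 F [-6.6  2.3 15.6] M [0.55 0.23 0.07] w 43.562 ff 30.0 j1,j6 [-0.17  1.18]
[ 40.03440641 162.13885878  48.91061781]
```

```bash
python3 -m pendant '{"grip":[-1,-1,-1,-1],"dp":[[-1.6,0,2],[-3.1,0,3.8],[-4.9,0,4.7],[-4.9,0,4.7]],"yaw":[0,0,0,0]}' |grep contact;python3 -c "
from go import *
s,R,y=show();print(SR.T@(s['tcp_pos']-O)*1000)"; python3 -m pendant '{"grip":[-1,-1,-1],"dp":[[-1.8,0,0.9],[-3.6,0,1.7],[-3.6,0,1.7]],"yaw":[0,0,0]}' |grep contact;python3 -c "
from go import *
s,R,y=show();print(SR.T@(s['tcp_pos']-O)*1000)"
```

```text
contact_force: [-2.7, 1.4, 11.5]
t18.82 tcp [0.6004 0.0061 0.0931] ydir -77.7 F [-2.7  1.4 11.5] M [ 0.6  -0.04  0.04] w 43.952 ff 30.0 j1,j6 [-0.18  1.18]
[ 33.71169198 162.10485646  46.00520672]
contact_force: [-0.2, 2.3, 9.8]
t19.20 tcp [0.5984 0.0053 0.0913] ydir -77.7 F [-0.2  2.3  9.8] M [ 0.76 -0.52  0.14] w 43.758 ff 30.0 j1,j6 [-0.18  1.18]
[ 31.08520459 161.76291974  45.27814288]
```

```bash
python3 -m pendant '{"grip":[-1,-1,-1,-1],"dp":[[-1,0,2.5],[-1,0,2.5],[0,0,0],[0,0,-1]],"yaw":[0,0,0,0]}' |grep contact;python3 -c "
from go import *
s,R,y=show();print(SR.T@(s['tcp_pos']-O)*1000)"
python3 -m pendant '{"grip":[0,0.15,0.15,0.15],"dp":[[0,0,0],[0,0,0],[0,0,0],[0,0,0]],"yaw":[0,0,0,0]}';python3 -c "
from go import *
s,R,y=show();print(SR.T@(s['tcp_pos']-O)*1000)
"
```

```text
contact_force: [5.7, 2.4, -4.1]
t19.70 tcp [0.5973 0.005  0.0899] ydir -77.7 F [ 5.7  2.4 -4.1] M [ 0.59 -1.09 -0.04] w 43.890 ff 30.0 j1,j6 [-0.18  1.18]
[ 29.41764447 161.72808743  44.50477174]
t: 20.2
tcp_pos: [0.5944, 0.0051, 0.0895]
eef_rot: [-0.0, 0.994, 0.108, -0.0]
contact_force: [1.1, 3.0, 5.8]
grip_width: 0.57
finger_force: 2.2
t20.20 tcp [0.5944 0.0051 0.0895] ydir -77.7 F [1.1 3.  5.8] M [ 0.22 -0.12  0.13] w 49.589 ff 2.2 j1,j6 [-0.18  1.18]
[ 26.75163557 162.41032933  45.29442867]
```

```bash
python3 -m pendant '{"grip":[0.22,0.22],"dp":[[0,0,0],[0,0,0]],"yaw":[0,0]}'|grep force;python3 -c "
from go import *
s,R,y=show();print(SR.T@(s['tcp_pos']-O)*1000)
g=grab('side');f=grab('top');cv2.imwrite('pics/v2.png',np.hstack([cv2.resize(g['img'][135:215,180:260],(400,400),interpolation=cv2.INTER_CUBIC),cv2.resize(f['img'][125:185,240:300],(400,400),interpolation=cv2.INTER_CUBIC)]))"
```

```text
contact_force: [-1.0, 4.0, 6.9]
finger_force: 3.5
t20.45 tcp [0.5944 0.0053 0.0898] ydir -77.7 F [-1.   4.   6.9] M [ 0.12 -0.1   0.06] w 52.740 ff 3.5 j1,j6 [-0.18  1.18]
[ 26.86628159 162.61468047  45.57168274]
```

View pics/v2.png

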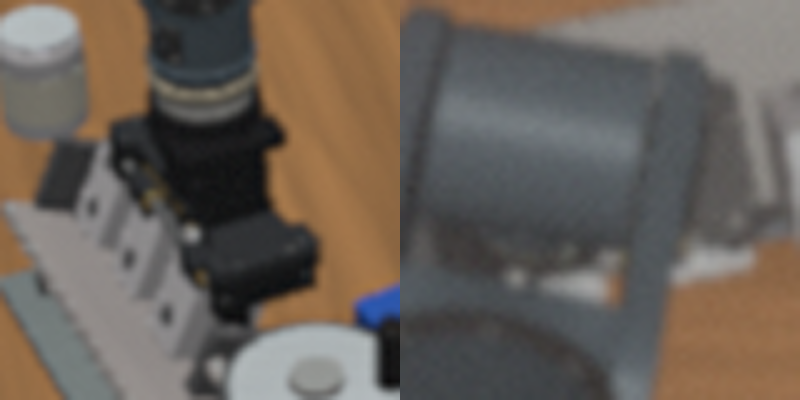

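```bash
python3 -m pendant '{"grip":[0.22,0.22,0.22],"dp":[[0,0,-1.5],[0,0,-3],[0,0,-3]],"yaw":[0,0,0]}'|grep force;python3 -c "
from go import *
s,R,y=show();print(SR.T@(s['tcp_pos']-O)*1000)"
```

```text
contact_force: [-0.1, -0.3, -0.1]
finger_force: 0.0
t20.93 tcp [0.594  0.0046 0.0918] ydir -77.7 F [-0.1 -0.3 -0.1] M [-0.02  0.05 -0.04] w 53.091 ff 0.0 j1,j6 [-0.18  1.18]
[ 27.30026628 162.00837626  47.590762  ]
```

```bash
python3 -m pendant '{"grip":[0.22,0.22,0.22,0.22,0.22],"dp":[[0,0,-15],[0,0,-50],[0,0,-100],[-40,0,-120],[-100,0,-120]],"yaw":[0,0,0,0,0]}'|grep contact;python3 -m pendant '{"grip":[0,0,0],"dp":[[-60,-30,0],[-60,-80,0],[-60,-120,0]],"yaw":[0,0,0]}'|grep contact; cat > chk.py <<'E'
from go import *
show()
f=grab('top');W=cloud(f)+[0,0,.0008];w=W[120:200,200:330].reshape(-1,3)
L=(w-O)@SR*1000;m=L[(L[:,2]>74)&(L[:,2]<92)&(L[:,1]<200)&(L[:,0]<80)]
m=m[np.argsort(m[:,1])];cut=np.where(np.diff(m[:,1])>6)[0]+1
for k in np.split(m,cut):
  if len(k)>60: print(len(k),k.mean(0),np.percentile(k,[2,98],axis=0)[:,:2].tolist(),cv2.minAreaRect(k[:,:2].astype(np.float32)),np.polyfit(k[:,0],k[:,2],1))
G=grab('side');
cv2.imwrite('pics/chk%d.png'%(manip.state()['t']*10),np.hstack([cv2.resize(G['img'][140:230,180:270],(400,400),interpolation=cv2.INTER_CUBIC),cv2.resize(f['img'][110:210,200:320],(400,333),interpolation=cv2.INTER_CUBIC)[:400] if 0 else cv2.resize(f['img'][110:220,205:315],(400,400),interpolation=cv2.INTER_CUBIC)]))
M=W.reshape(-1,3);q=M[(M[:,0]>.45)&(M[:,0]<.66)&(M[:,1]>.06)&(M[:,1]<.24)];cr=q[(q[:,2]>.15)&(q[:,2]<.2)];print("crank",len(cr),cr.mean(0))
E
python3 chk.py; ls pics
```

```text
contact_force: [0.1, -0.2, -0.1]
contact_force: [1.4, -0.2, -0.4]
t21.93 tcp [0.4113 0.0888 0.2133] ydir -77.8 F [ 1.4 -0.2 -0.4] M [ 0.   -0.06  0.  ] w 44.264 ff 0.0 j1,j6 [-0.05  1.3 ]
268 [32.51804904 25.33261724 81.8618605 ] [[2.5806926402921953, 3.8924215980570436], [60.59970849796327, 46.14240593084721]] ((31.353593826293945, 24.77229118347168), (59.823055267333984, 43.910430908203125), 1.056336522102356) [-7.32900296e-03  8.21001854e+01]
261 [31.92937842 94.5888809  82.18283432] [[2.3120692766438706, 73.68365912868084], [59.90012297159599, 115.31415598410938]] ((30.94577407836914, 94.47213745117188), (43.687660217285156, 60.1288948059082), 89.4815444946289) [-1.63598457e-02  8.27051940e+01]
258 [ 31.38506074 163.30105576  82.17172958] [[2.332731123337145, 142.2446686827829], [59.517568486153024, 184.040820632306]] ((30.67911720275879, 163.096923828125), (43.53387451171875, 59.90544891357422), 89.9674301147461) [-5.26228582e-03  8.23368867e+01]
crank 45 [0.51403619 0.16472602 0.16977804]
chk220.png
crop.png
crops.png
hold.png
hold1.png
side0.png
tilt1.png
tilt2.png
top0.png
v1.png
v2.png
```

All three bodies now stand at x ≈ 31, are level with each other and square to the lip, with y centres at 25, 94 and 163. Next is the handwheel.

```bash
cat > wh.py <<'E'
from go import *
for n,zo in(("top",.0008),("side",-.0023)):
    g=pickle.load(open(n+".pkl","rb"));W=cloud(g)+[0,0,zo]
    # wheel outline via mask near z
    D=np.hypot(W[...,0]-.56,W[...,1]-.152);m=((W[...,2]>.113)&(W[...,2]<.135)&(D<.085)).astype(np.uint8)
    k=W[m>0];r=k[:,:2]
    hub=k[(k[:,2]>.126)&(np.hypot(r[:,0]-.56,r[:,1]-.152)<.02)]
    # ring boundary: hull
    u=cv2.morphologyEx(m,cv2.MORPH_OPEN,np.ones((5,5),np.uint8));ys,xs=np.nonzero(u);h=cv2.convexHull(np.stack([xs,ys],1).astype(np.float32));e=cv2.fitEllipse(h)
    z=.121;d=np.array([(e[0][0]-g["cx"])/g["fx"],(e[0][1]-g["cy"])/g["fy"],1]);C=-g["R"].T@g["t"];v=g["R"].T@d;p=C+v*(z-zo-C[2])/v[2]
    print(n,"wheel z",np.median(k[:,2]),"ellipse",e,"axis",p,"median",np.median(r,0),"hub",len(hub),hub.mean(0))
    q=W.reshape(-1,3);q=q[(np.hypot(q[:,0]-.513,q[:,1]-.166)<.025)];c=q[q[:,2]>.166];print(" crank top",len(c),c.mean(0),np.median(c,0))
E
python3 wh.py; python3 -c "
from go import *
show();to([.513,.166,.24],-77.8,'above crank')"
```

```text
top wheel z 0.12164257587506835 ellipse ((214.6251678466797, 168.6984405517578), (38.905303955078125, 39.12830352783203), 138.84439086914062) axis [0.55994056 0.15142654 0.1202    ] median [0.56171902 0.14956541] hub 90 [0.56011973 0.15224917 0.1290643 ]
 crank top 39 [0.51442449 0.16536923 0.1713254 ] [0.51516035 0.16520995 0.17148867]
side wheel z 0.12080903291717227 ellipse ((243.1632537841797, 212.23440551757812), (26.873441696166992, 38.76263427734375), 88.42677307128906) axis [0.55704914 0.15582628 0.1233    ] median [0.55937293 0.15988916] hub 56 [0.55695688 0.14999082 0.12820978]
 crank top 25 [0.51011847 0.16532897 0.17079239] [0.50982215 0.16510522 0.17117413]
t22.02 tcp [0.4108 0.0905 0.2131] ydir -77.4 F [0.1 0.1 0.8] M [0.04 0.02 0.04] w 43.655 ff 0.0 j1,j6 [-0.05  1.3 ]
above crank dp [116.1 -51.6 -26.9] yaw 0.006
```

```bash
python3 -m pendant '{"grip":[0.3,0.3,0.3,0.3,0.3],"dp":[[50,-22,-5],[100,-45,-5],[116,-51.5,-5],[116,-51.5,-5],[116,-51.5,-5]],"yaw":[0,0,0,0,0]}'|grep contact;python3 -c "
from go import *
show();to([.513,.1655,.152],-77.8,'crank')"
```

```text
contact_force: [-0.8, -0.4, 1.3]
t22.65 tcp [0.514  0.1622 0.2172] ydir -77.7 F [-0.8 -0.4  1.3] M [-0.01  0.04  0.04] w 56.518 ff 0.0 j1,j6 [0.1  1.45]
crank dp [-0.2 -3.5 65.2] yaw 0.002
```

```bash
python3 -m pendant '{"grip":[0.3,0.3,0.3,0.3],"dp":[[0,-2,30],[0,-2,55],[0,-2,65],[0,-2,65]],"yaw":[0,0,0,0]}'|grep contact;python3 -m pendant '{"grip":[-1,-1,-1,-1,-1],"dp":[[0,0,0],[0,0,0],[0,0,0],[0,0,0],[0,0,0]],"yaw":[0,0,0,0,0]}'|grep force;python3 -c "
from go import *
s,R,y=show()
A=np.array([.559,.152]);p=s['tcp_pos'][:2]-A;th=np.arctan2(p[1],p[0]);print('r',np.hypot(*p),'ang',np.degrees(th))
for d in (.4,.8,1.2,1.6,2.0):
  t=th-d;q=A+.048*np.array([np.cos(t),np.sin(t)]);to([*q,s['tcp_pos'][2]],y,str(d))"
```

```text
contact_force: [0.1, -0.8, -0.2]
contact_force: [-0.3, -0.0, 1.1]
finger_force: 30.0
t23.77 tcp [0.5147 0.1651 0.1525] ydir -77.7 F [-0.3 -0.   1.1] M [-0.03  0.05  0.04] w 21.342 ff 30.0 j1,j6 [0.1  1.46]
r 0.04622957106744568 ang 163.55269010610036
0.4 dp [ 10.8 -15.4   0. ] yaw -0.000
0.8 dp [ 27.8 -24.    0. ] yaw -0.000
1.2 dp [ 46.8 -25.3   0. ] yaw -0.000
1.6 dp [ 64.8 -19.1   0. ] yaw -0.000
2.0 dp [79.  -6.4  0. ] yaw -0.000
```

```bash
cat > arc.py <<'E'
from go import *
def arc(A,r,ds):
    s=manip.state();R,y=info(s);p=s['tcp_pos'][:2]-A;th=np.arctan2(p[1],p[0]);print('r %.4f ang %.1f'%(np.hypot(*p),np.degrees(th)))
    for d in ds:
        t=th-d;q=A+r*np.array([np.cos(t),np.sin(t)]);to([*q,.1525],-77.8,"%.2f"%d)
E
python3 -c "
from arc import *
arc(np.array([.5605,.152]),.048,[.2,.4,.6,.8,1.0])"
```

```text
r 0.0477 ang 164.1
0.20 dp [ 5.1 -8.1 -0. ] yaw 0.002
0.40 dp [ 11.9 -14.8  -0. ] yaw 0.002
0.60 dp [ 19.9 -20.1  -0. ] yaw 0.002
0.80 dp [ 28.8 -23.6  -0. ] yaw 0.002
1.00 dp [ 38.3 -25.3  -0. ] yaw 0.002
```

```bash
python3 -m pendant '{"grip":[-1,-1,-1,-1,-1],"dp":[[5,-8,0],[12,-15,0],[20,-20,0],[29,-23.5,0],[29,-23.5,0]],"yaw":[0,0,0,0,0]}'|grep contact;python3 -c "
from arc import *
show();arc(np.array([.5605,.152]),.048,[.2,.4,.6,.8,1.0])"
```

```text
contact_force: [2.9, -3.7, 1.9]
t24.40 tcp [0.5401 0.1944 0.1525] ydir -77.6 F [ 2.9 -3.7  1.9] M [-0.74 -0.55 -0.03] w 21.288 ff 30.0 j1,j6 [0.15 1.51]
r 0.0471 ang 115.7
0.20 dp [ 9.3 -2.1  0. ] yaw 0.003
0.40 dp [18.9 -1.5  0. ] yaw 0.003
0.60 dp [28.1  1.   0.1] yaw 0.003
0.80 dp [36.7  5.3  0.1] yaw 0.003
1.00 dp [44.2 11.3  0.1] yaw 0.003
```

```bash
python3 -m pendant '{"grip":[-1,-1,-1,-1,-1],"dp":[[7,-1.7,0],[14,-1.5,0],[21,-0.5,0],[28,1.5,0],[28,1.5,0]],"yaw":[0,0,0,0,0]}'|grep contact;python3 -c "
from arc import *
show();arc(np.array([.5605,.152]),.048,[.15,.3,.45,.6,.75,.9])"; python3 chk.py
```

```text
contact_force: [0.6, -3.9, 4.4]
t25.02 tcp [0.5662 0.1987 0.1525] ydir -77.7 F [ 0.6 -3.9  4.4] M [-0.74 -0.06  0.02] w 21.475 ff 30.0 j1,j6 [0.15 1.51]
r 0.0470 ang 83.1
0.15 dp [ 6.9  1.9 -0. ] yaw 0.002
0.30 dp [13.   5.8 -0. ] yaw 0.002
0.45 dp [18.5 10.5 -0. ] yaw 0.002
0.60 dp [23.2 15.9 -0. ] yaw 0.002
0.75 dp [27. 22. -0.] yaw 0.002
0.90 dp [29.8 28.6 -0. ] yaw 0.002
t25.02 tcp [0.5662 0.1987 0.1525] ydir -77.7 F [ 0.6 -3.9  4.4] M [-0.74 -0.06  0.02] w 21.475 ff 30.0 j1,j6 [0.15 1.51]
265 [32.37852494 25.1546203  81.73751702] [[2.9319311905133785, 4.338613919583986], [60.174505288240375, 46.09706637762364]] ((31.32157325744629, 25.318159103393555), (60.994659423828125, 44.62351989746094), 2.4407591819763184) [-7.28398449e-03  8.19733617e+01]
262 [32.09127611 94.55441972 82.35214073] [[2.359593120529858, 73.60112776907059], [60.43887588120532, 115.32546246310115]] ((31.159706115722656, 94.3453140258789), (60.13167190551758, 44.0124397277832), 0.35601502656936646) [4.39559348e-03 8.22110805e+01]
264 [ 31.73249996 162.72391857  82.18375543] [[1.5176141758646604, 141.79343096314827], [60.02629348419559, 183.69799565976518]] ((30.54107666015625, 162.576416015625), (60.69038772583008, 43.83174133300781), 0.6260958313941956) [-7.83746852e-03  8.24324579e+01]
crank 0 [nan nan nan]chk.py:10: RuntimeWarning: Mean of empty slice.
  M=W.reshape(-1,3);q=M[(M[:,0]>.45)&(M[:,0]<.66)&(M[:,1]>.06)&(M[:,1]<.24)];cr=q[(q[:,2]>.15)&(q[:,2]<.2)];print("crank",len(cr),cr.mean(0))
  ret = um.true_divide(
```

```bash
python3 -m pendant '{"grip":[-1,-1,-1,-1,-1],"dp":[[6.5,2.2,0],[12.5,6,0],[18,10.8,0],[22.5,16,0],[22.5,16,0]],"yaw":[0,0,0,0,0]}'|grep contact;python3 chk.py 2>/dev/null;python3 -c "
from arc import *
arc(np.array([.5605,.152]),.0475,[.15,.3,.45,.6,.75,.9])"
```

```text
contact_force: [-1.9, -1.4, 5.5]
t25.75 tcp [0.59   0.1888 0.1524] ydir -77.7 F [-1.9 -1.4  5.5] M [-0.29  0.34  0.01] w 21.288 ff 30.1 j1,j6 [0.13 1.48]
268 [32.58444034 25.22476542 81.90653846] [[2.9996021643587745, 3.4381844220173146], [60.64064057951927, 46.26778295042595]] ((31.57402801513672, 24.80634880065918), (60.670989990234375, 44.02272415161133), 0.5790565609931946) [-1.72774314e-02  8.24695139e+01]
261 [31.96997184 94.54167294 82.30975517] [[2.605369133639761, 73.93782533627368], [59.4687702225694, 115.34866163484844]] ((31.52852439880371, 94.59614562988281), (59.763038635253906, 43.59878921508789), 0.6596376895904541) [-6.57274573e-03  8.25198857e+01]
265 [ 31.7875574  149.18207351  82.14285975] [[1.213919553223414, 128.35216576331823], [59.59262693536073, 170.29747588784295]] ((29.47865867614746, 149.2198944091797), (63.75659942626953, 43.78132629394531), 0.3653741776943207) [-6.41868082e-03  8.23468939e+01]
crank 0 [nan nan nan]
r 0.0472 ang 51.3
0.15 dp [ 4.3  5.6 -0.1] yaw 0.002
0.30 dp [ 7.4 12.  -0.1] yaw 0.002
0.45 dp [ 9.6 18.8 -0.1] yaw 0.002
0.60 dp [10.7 25.9 -0.1] yaw 0.002
0.75 dp [10.7 33.  -0.1] yaw 0.002
0.90 dp [ 9.7 40.  -0.2] yaw 0.002
```

```bash
python3 -m pendant '{"grip":[-1,-1,-1,-1,-1],"dp":[[4.3,5.6,0],[7.4,12,0],[9.5,19,0],[10.5,26,0],[10.5,26,0]],"yaw":[0,0,0,0,0]}'|grep contact;python3 chk.py 2>/dev/null;python3 -c "
from arc import *
arc(np.array([.5605,.152]),.0475,[.15,.3,.45,.6,.75,.9])"
```

```text
contact_force: [-2.0, 1.2, 4.9]
t26.48 tcp [0.6058 0.1668 0.1524] ydir -77.7 F [-2.   1.2  4.9] M [ 0.21  0.25 -0.03] w 20.806 ff 30.0 j1,j6 [0.09 1.44]
265 [32.39039453 25.31094108 82.14330383] [[3.4460152515677165, 4.247038323791277], [60.289357266132725, 46.19953275699671]] ((31.278566360473633, 24.960878372192383), (62.025543212890625, 44.15205001831055), 1.0417231321334839) [-5.01355027e-03  8.23056947e+01]
520 [ 31.50606125 113.08909905  82.1476548 ] [[1.7397502942603948, 71.16802651317713], [59.64237796297626, 155.04157910362562]] ((30.260499954223633, 112.6724853515625), (60.93912124633789, 88.18169403076172), 0.018797658383846283) [4.20207897e-03 8.20152638e+01]
crank 0 [nan nan nan]
r 0.0477 ang 18.1
0.15 dp [-0.   7.1 -0.1] yaw 0.001
0.30 dp [-0.9 14.2 -0.1] yaw 0.001
0.45 dp [-2.8 21.1 -0.1] yaw 0.001
0.60 dp [-5.8 27.5 -0.1] yaw 0.001
0.75 dp [-9.6 33.5 -0.2] yaw 0.001
0.90 dp [-14.3  38.9  -0.2] yaw 0.001
```

```bash
python3 -m pendant '{"grip":[-1,-1,-1,-1,-1],"dp":[[0,7,0],[-1,14,0],[-3,21,0],[-6,27.5,0],[-6,27.5,0]],"yaw":[0,0,0,0,0]}'|grep contact;python3 -c "
from arc import *
show();arc(np.array([.5605,.152]),.0475,[.1,.2,.3,.4,.5,.6])"; python3 chk.py 2>/dev/null
```

```text
contact_force: [0.6, 5.4, 2.8]
t27.20 tcp [0.607  0.1388 0.1525] ydir -77.7 F [0.6 5.4 2.8] M [ 0.76 -0.08 -0.05] w 21.485 ff 30.0 j1,j6 [0.04 1.4 ]
r 0.0484 ang -15.8
0.10 dp [-3.2  3.7 -0. ] yaw 0.001
0.20 dp [-6.   7.5 -0. ] yaw 0.001
0.30 dp [-9.2 11.  -0.1] yaw 0.001
0.40 dp [-12.8  14.2  -0.1] yaw 0.001
0.50 dp [-16.6  16.9  -0.1] yaw 0.001
0.60 dp [-20.7  19.4  -0.1] yaw 0.001
t27.20 tcp [0.607  0.1388 0.1525] ydir -77.7 F [0.6 5.4 2.8] M [ 0.76 -0.08 -0.05] w 21.485 ff 30.0 j1,j6 [0.04 1.4 ]
265 [32.39682681 25.11170986 81.98083136] [[3.1046439517261764, 3.8553734201396193], [60.634028033161194, 45.97695537749638]] ((31.45386505126953, 24.74298095703125), (60.678306579589844, 44.13058853149414), 1.6564390659332275) [-9.16783105e-03  8.22778400e+01]
530 [31.87544651 98.37746395 82.16462746] [[2.5016552236023046, 56.47822911168699], [59.780298185805584, 140.61868269117448]] ((30.996030807495117, 98.36068725585938), (60.70076370239258, 87.82763671875), 0.6005597710609436) [-1.97605370e-02  8.27945034e+01]
crank 0 [nan nan nan]
```

```bash
python3 -m pendant '{"grip":[-1,-1,-1,-1],"dp":[[-2.7,3.7,0],[-5.5,7.5,0],[-9,11,0],[-9,11,0]],"yaw":[0,0,0,0]}'|grep contact;python3 -c "
from arc import *
show();arc(np.array([.5605,.152]),.0475,[.05,.1,.15,.2,.3])"; python3 chk.py 2>/dev/null
```

```text
contact_force: [2.6, 4.2, 3.2]
t27.80 tcp [0.6011 0.1251 0.1525] ydir -77.7 F [2.6 4.2 3.2] M [ 0.79 -0.34 -0.06] w 20.934 ff 30.0 j1,j6 [0.02 1.38]
r 0.0487 ang -33.5
0.05 dp [-2.6  0.8 -0. ] yaw 0.002
0.10 dp [-4.4  2.3 -0. ] yaw 0.002
0.15 dp [-6.3  3.7 -0. ] yaw 0.002
0.20 dp [-8.2  5.1 -0. ] yaw 0.002
0.30 dp [-12.4   7.4  -0. ] yaw 0.002
t27.80 tcp [0.6011 0.1251 0.1525] ydir -77.7 F [2.6 4.2 3.2] M [ 0.79 -0.34 -0.06] w 20.934 ff 30.0 j1,j6 [0.02 1.38]
790 [31.92007023 68.77738058 82.08278767] [[1.920916836654761, 5.364803873054303], [60.16990133112794, 131.93266525285114]] ((29.875394821166992, 68.5802993774414), (131.81637573242188, 62.73870849609375), 89.94929504394531) [-2.10067776e-03  8.21498415e+01]
crank 0 [nan nan nan]
```

```bash
python3 -m pendant '{"grip":[-1,-1,-1],"dp":[[-1.8,1.5,0],[-3.8,3,0],[-3.8,3,0]],"yaw":[0,0,0]}'|grep contact;python3 -c "
from arc import *
show();arc(np.array([.5605,.152]),.048,[.05,.1,.15,.2])"
python3 -m pendant '{"grip":[-1,-1,-1],"dp":[[-1.5,1.2,0],[-3,2.2,0],[-3,2.2,0]],"yaw":[0,0,0]}'|grep contact;python3 -c "
from arc import *
show();arc(np.array([.5605,.152]),.048,[.05,.1,.15,.2])"; python3 chk.py 2>/dev/null
```

```text
contact_force: [3.2, 5.5, 1.8]
t28.27 tcp [0.5988 0.1218 0.1525] ydir -77.7 F [3.2 5.5 1.8] M [ 1.08 -0.54  0.03] w 21.304 ff 30.0 j1,j6 [0.02 1.37]
r 0.0487 ang -38.3
0.05 dp [-2.4  0.9  0. ] yaw 0.001
0.10 dp [-4.3  2.3 -0. ] yaw 0.001
0.15 dp [-6.4  3.6 -0. ] yaw 0.001
0.20 dp [-8.4  4.7 -0. ] yaw 0.001
contact_force: [8.2, 13.3, -2.5]
t28.65 tcp [0.5986 0.1215 0.1526] ydir -77.8 F [ 8.2 13.3 -2.5] M [ 2.3 -1.3 -0. ] w 21.024 ff 30.0 j1,j6 [0.01 1.37]
r 0.0488 ang -38.7
0.05 dp [-2.4  0.9  0. ] yaw 0.000
0.10 dp [-4.3  2.3  0. ] yaw 0.000
0.15 dp [-6.4  3.5 -0. ] yaw 0.000
0.20 dp [-8.5  4.7 -0. ] yaw 0.000
t28.65 tcp [0.5986 0.1215 0.1526] ydir -77.8 F [ 8.2 13.3 -2.5] M [ 2.3 -1.3 -0. ] w 21.024 ff 30.0 j1,j6 [0.01 1.37]
793 [31.95393736 66.55270608 82.04946   ] [[2.0224717166785124, 3.379979602837434], [59.92918063536654, 129.76892398178825]] ((30.972719192504883, 66.18221282958984), (62.15901565551758, 132.2781219482422), 0.07208744436502457) [-1.56703064e-02  8.25501880e+01]
crank 0 [nan nan nan]
```

The wheel no longer turns and the force has risen to 15 N, so the row is closed against the stop. Relaxing, letting go and lifting away.

```bash
python3 -m pendant '{"grip":[-1,-1],"dp":[[2.3,-1.7,0],[2.3,-1.7,0]],"yaw":[0,0]}'|grep contact;python3 -m pendant '{"grip":[0.1,0.1,0.1],"dp":[[0,0,0],[0,0,0],[0,0,0]],"yaw":[0,0,0]}'|grep force;python3 -m pendant '{"grip":[0.1,0.1,0.1,0.1,0.1],"dp":[[0,0,-15],[0,0,-50],[0,0,-90],[-60,0,-100],[-120,0,-100]],"yaw":[0,0,0,0,0]}'|grep contact;python3 -m pendant '{"grip":[0.1,0.1,0.1],"dp":[[-60,0,0],[-60,0,0],[-60,0,0]],"yaw":[0,0,0]}'|grep contact; python3 chk.py; ls pics|tail -8
```

```text
contact_force: [3.9, 7.1, 1.1]
contact_force: [-0.5, 0.4, 0.4]
finger_force: 0.0
contact_force: [-0.5, -0.4, 0.5]
contact_force: [0.7, 0.2, 1.1]
t30.38 tcp [0.4222 0.0809 0.2536] ydir -77.7 F [0.7 0.2 1.1] M [ 0.01 -0.04 -0.01] w 47.976 ff 0.0 j1,j6 [-0.07  1.28]
786 [31.61124718 66.7265402  82.11848677] [[1.7152532529786029, 3.5582200033164875], [59.746863944839525, 129.82770721977403]] ((30.570463180541992, 66.62394714355469), (62.90312957763672, 132.08006286621094), 1.1917051076889038) [-9.15290155e-04  8.21474202e+01]
crank 49 [0.59769966 0.12246395 0.16903652]
hold.png
hold1.png
side0.png
tilt1.png
tilt2.png
top0.png
v1.png
v2.png
```

View pics/chk304.png

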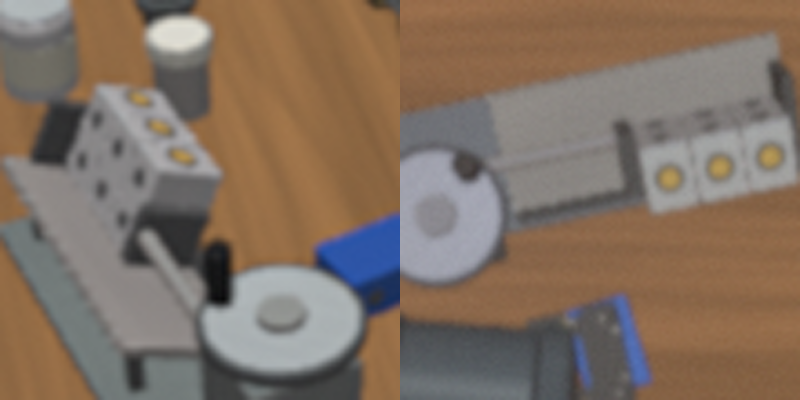

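The three bodies form one tight, level row, with plugs at (670,178), (720,168) and (770,157) in the right half. The pusher is against the row at (628,158) and the arm is clear. Handing in.

```bash
python3 -c "
from bench import manip
print(manip.close_job())"
```

```text
the job is handed in; nothing more can be done
None
```

I stood both valve bodies on the shelf next to the one already there and wound the handwheel until the row closed against the fixed stop; I then let go and handed the job in at about 30 s, but the hand-in returned no verdict.

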